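# Load a strip reel on the feeder spindle

## Robot

A 6-joint arm with a two-finger parallel gripper is mounted at the origin on the work surface. World frame = base frame: x ahead of the robot, y to its left, z up, the work surface at z = 0. Lengths are in m, angles in degrees, forces in N, time in s.
With the tool pointing down it reaches from about 0.25 to 0.775 m from the base axis. Payload 4 kg.
Tool frame: the origin (TCP) lies at the very end of the fingers, on their centre line; the grasp point (between the pads) lies 19 mm behind it (ctrl.grip_point_offset is the z of the grasp point in the tool frame, in m); z points along the fingers, y is the line along which they close (so a half turn about z gives the same grasp; the last joint's range is limited). The gripper opens to 85 mm and grips with 20 to 120 N. Pads are 22 mm wide; open, the fingers measure 114 mm over their backs; the gripper's body (76 mm by 85 mm) begins 54 mm behind the grasp point. The pads swing forward as they close: fully open they stand 13 mm farther back than shut.
Start: joints at [63.764, 4.996, 78.535, -0, 96.463, -5.907], TCP at [0.191, 0.516, 0.231] pointing down, gripper open.
Joint ranges: [-177.83, 177.83], [-43.37, 116.18], [15.69, 146.23], [-61.86, 241.86], [9.47, 152.12], [-147.06, 147.06]. Speed limits (degrees/s): [159.86, 159.86, 180, 180, 180, 180].

## Interface

Orientations are given as a 3x3 rotation matrix whose columns are the frame's x, y, z axes.
In Python, from station import ctrl, vision gives the robot as it stands.
- The arm moves only by the tool send_rows, never from a script. Its argument "motion" is a list of rows, each a list of 6 numbers: the shift along the tool's x, y, z as a fraction of full scale, then the turn, a rotation vector about the tool's x, y, z as a fraction of full scale. A call has 1 to 8 rows; each row shifts and turns the commanded pose from where the row before left it, along the tool's axes as they then stand; what a row does not reach is not made up. Full scale, the value 1, is 2 cm for a shift and 0.15 rad for a turn. A row lasts 1/10 s, in which the tool goes at most 50 mm and 8.59 degrees, less where a joint would pass 70% of its speed; a pose out of reach is approached as far as the arm can. A call with a number of a shift or a turn outside -1 to 1 is refused whole. A call with a gripper value outside its range is refused whole. "fingers" is the opening, from -1 (shut) to 1 (fully open), set as the call begins (left out, the last holds). The fingers move at their own pace and stop on an object; "squeeze" is the grip in N (left out, the last holds). Time passes only in rows, so rows that do not move let the fingers close. It gives the time, the measured TCP pose, the force, the opening and the grip force at its end, in the units of the state.
- ctrl.observe(): the state, without advancing time (a new reading comes with each control period).
- vision.read_camera(name): name is "scene" or "top" or "wrist"; returns a dict with "pixels" (480x640x3 uint8, red, green, blue), "intrinsics" (3x3 intrinsics, pixels), "rvec" (rotation vector, rad) and "tvec" (3), from world to camera coordinates, as OpenCV has them. Camera axes: x right, y down, z forward; pixel columns grow to the right and rows downward; lengths in m; the calibration is good to about 2 mm. A picture is of the moment at which its call begins. There is no depth.
- ctrl.job_done(): hands the job in; it is judged then, once.
The state is a dict: "t": time; "joints": joint angles; "qvel": joint speeds; "joint_torque": joint torques, N m; "ee_pos": TCP position; "tool_rot": TCP orientation; "wrist_force": force on the tool from outside, world axes, zero at the start; "moment": the same for the moment, N m; "opening": opening from 0.0 (shut) to 1.0 (fully open); "finger_force": force on a finger pad.
Only numpy, scipy, OpenCV 4.12 (cv2) and the standard library are available. Lean on these libraries where they do the work, as an engineer would, in place of code of your own. Each camera call takes 0.05 s, during which the arm holds its last target. There are 200 camera calls.

## Task

Load the blue reel of nose strip on the feeder: set it upright, collar up, over the steel spindle, turn it until the slots in its foot drop over the orange drive bar, then press it down until it is fully home against the sunken brake plate. Put it on without dropping it, leave it there at rest, and leave the white reel and the other things on the table where they are.

Things in the scene. Friction and masses are not known exactly. Their poses are not given: they have to be found in the camera images.
- blue_reel: The reel to load: blue plastic with a coil of bright strip, 130 mm across, 92 mm tall, about 0.5 kg, standing on its foot. Origin: centre of its underside; z up its axis. Foot: 72 mm square, 18 mm high, cut through by a cross of two slots 12.5 mm wide, 18 mm deep, along the reel's x and y axes (each quarter turn is alike). Bore 26 mm in diameter right through. Coil: radius 55, heights 23 to 48 mm.
- reel_collar (a point): Centre of the top of the blue reel's collar, 92 mm above its underside. The collar, 44 mm in diameter with the 26 mm bore in it, rises 26 mm above the upper flange and can be grasped or pressed from above.
- reel_spoke (a point): Middle of the top of the blue reel's +x spoke (yellow dot at its outer end), radius 40 mm, 66 mm above the underside. The upper flange (heights 54 to 66 mm) has an outer ring of radii 57 to 65 mm and four spokes 14 mm wide along +x, +y, -x, -y; between them open windows, radii 22 to 57 mm, where a finger can push a spoke round.
- feeder: The strip feeder: fixed grey box, 130 x 130 mm, 36 mm tall, with a spindle, drive bar and brake plate on its axis. Origin: centre of its underside, on the table; z up. The reel's underside is 60 mm above this origin while it rests on the drive bar, 52 mm once its slots have dropped over the bar, 44 mm when pressed fully home.
- spindle_tip (a point): Centre of the top end of the upright steel spindle, 124 mm above the table. The spindle is 22 mm in diameter; its last 12 mm taper to 10 mm.
- drive_bar (a point): Centre of the top of the flat orange drive bar (76 mm long, 9 mm wide) that crosses the spindle's foot, 60 mm above the table. The bar turns with the spindle, whose brake holds it; its angle differs each time and is NOT given by this point. Round it a black brake plate, 104 mm in diameter, top at 52 mm, slides stiffly down 8 mm and stays down, under about 15 N in all, reel's weight included.
- white_reel: A reel of the same shape and size with white flanges and a black coil, standing on the table: not to be used. Origin: centre of its underside.
- spray_bottle: White bottle with blue cap, 64 mm in diameter, 150 mm tall, standing; leave alone. Origin: centre of its underside.
- jar: White jar with blue lid, 76 mm in diameter, 90 mm tall; leave alone. Origin: centre of its underside.
- screwdriver: Screwdriver lying on the table; leave alone.
- empty_core: Empty cardboard core, a tube 76 mm in diameter, 50 mm tall, standing; leave alone. Origin: centre of its underside.
- valve_bin: Fixed grey open bin, 130 x 180 mm, 60 mm tall, with blue valve discs. Origin: centre of its underside.
Mind the look-alikes: they are no part of the job. What is shaped like the feeder but green is not meant.

How it is judged:
By the outcome, as a careful person would: the job done as asked, in the order asked, and still so for the second after the job is handed in, with the robot touching nothing.
It also fails if it takes over 69 s, if anything falls off the work surface, if the arm or the gripper's body presses on something with over 40 N, if the wrist force passes 120 N, or if a joint passes its speed limit or range.

## Working session

There is one attempt and no reset: what is moved stays moved. The work goes in short steps, Python scripts to look and compute and a tool call to move; the robot and the scene stay as the last step left them, time stands still between calls to the robot, and variables do not carry over. Pictures are saved under pics/ and viewed, at most 10 in all, crops included, and the job is handed in when it is done.

Besides the shell and the picture viewer there is one more tool, called after "Emit:" as name(argument=value, ...), one argument or row to a line, values as JSON. send_rows: Moves the arm, as the interface text tells. Its arguments: {"type":"object","properties":{"motion":{"type":"array","items":{"type":"array","items":{"type":"number","minimum":-1,"maximum":1}}},"fingers":{"type":"number"},"squeeze":{"type":"number"}},"required":["motion"]}

```bash
ls; mkdir -p pics; cat > h.py <<'E'
import numpy as np, cv2
from station import ctrl, vision
def cam(n,save=None):
    d=vision.read_camera(n); d={k:np.array(v) for k,v in d.items()}
    if save: cv2.imwrite('pics/'+save,d['pixels'][...,::-1])
    return d
def ray(d,uv):
    R=cv2.Rodrigues(d['rvec'].astype(float))[0]; c=-R.T@d['tvec'].ravel()
    v=R.T@np.linalg.inv(d['intrinsics'])@np.array([uv[0],uv[1],1.]); return c,v/np.linalg.norm(v)
def onplane(d,uv,z):
    c,v=ray(d,uv); return c+v*(z-c[2])/v[2]
def proj(d,p):
    return cv2.projectPoints(np.array(p,float).reshape(-1,3),d['rvec'].astype(float),d['tvec'].astype(float),d['intrinsics'].astype(float),None)[0].reshape(-1,2)
E
python3 - <<'E'
from h import *
a=cam('top','top1.png');b=cam('scene','scene1.png')
for d in(a,b): print(ray(d,(320,240)))
print(ctrl.observe())
E
```

```text
pics
(array([0.40283142, 0.01692651, 1.15534129]), array([ 0.08479258,  0.00891137, -0.99635877]))
(array([0.98303522, 0.35885416, 0.76116307]), array([-0.55468719, -0.39524916, -0.73218865]))
{'t': 0.1, 'joints': array([ 6.37632475e+01,  5.03747998e+00,  7.86169801e+01, -5.16173347e-04,
        9.64643641e+01, -5.90653768e+00]), 'qvel': array([-0.08376823, -0.0602318 , -0.19590871, -0.03937629, -0.07516312,
       -0.02105044]), 'joint_torque': array([ 1.76193411e-03, -3.53016794e+01, -3.14219141e+01, -1.20198974e-04,
        7.94802880e-03,  2.43159008e-05]), 'ee_pos': array([0.19088416, 0.51532467, 0.23022341]), 'tool_rot': array([[-9.37705406e-01,  3.47430203e-01, -9.08790984e-04],
       [ 3.47431331e-01,  9.37703575e-01, -1.86416933e-03],
       [ 2.04507827e-04, -2.06378412e-03, -9.99997849e-01]]), 'wrist_force': array([-1.03192558, -0.04787137,  0.40588625]), 'moment': array([0.07299294, 0.02049064, 0.05049781]), 'finger_force': 0.0, 'opening': 0.9987329307811396}
```

View pics/top1.png

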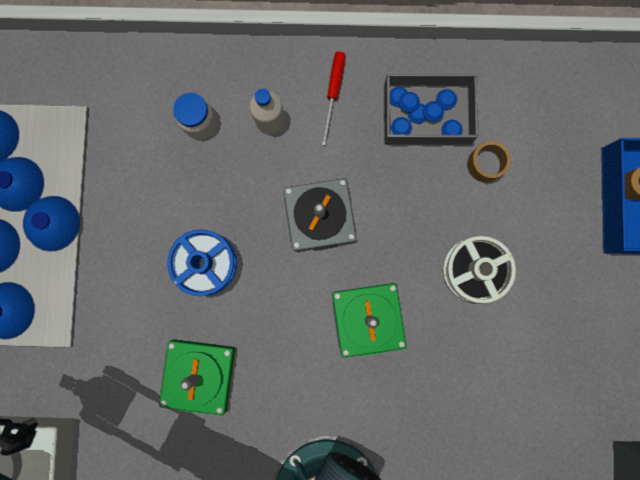

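View pics/scene1.png

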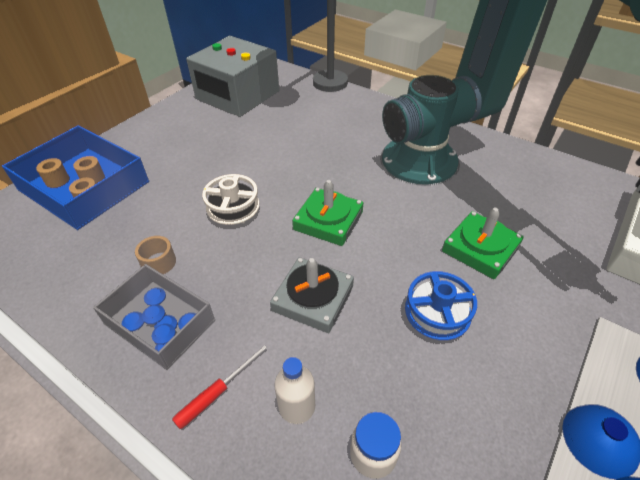

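The top view shows the blue reel at (202,263), upright with its collar up, and a white reel at (480,270). There are three feeder-shaped objects: grey with a black plate at (320,213), green at (370,320) and green at (198,377). The grey one is the feeder described, since green ones aren't meant. I'll confirm in a crop and measure.

```bash
cat > m.py <<'E'
from h import *
def blobs(m,amin=20):
    n,l,s,c=cv2.connectedComponentsWithStats(m.astype(np.uint8)); return [(tuple(np.round(c[i],1)),tuple(s[i])) for i in range(1,n) if s[i][4]>=amin],l
def bar(d,box,z=.06):
    h=cv2.cvtColor(d['pixels'],cv2.COLOR_RGB2HSV); m=(h[...,0]>5)&(h[...,0]<20)&(h[...,1]>180)&(h[...,2]>120)
    k=np.zeros_like(m);x,y,w,hh=box;k[y:y+hh,x:x+w]=1
    v,u=np.nonzero(m&k); P=np.array([onplane(d,p,z)[:2] for p in zip(u,v)])
    (c,sz,a)=cv2.minAreaRect((P*1000).astype(np.float32)); B=cv2.boxPoints((c,sz,a))
    e=max((B[1]-B[0],B[2]-B[1]),key=np.linalg.norm)
    return np.array(c)/1000,np.array(sz),np.degrees(np.arctan2(e[1],e[0]))%180
E
python3 - <<'E'
from m import *
a=cam('top');b=cam('scene')
print('bar',bar(a,(285,180,70,70)),bar(b,(270,255,85,75)))
h=cv2.cvtColor(a['pixels'],cv2.COLOR_RGB2HSV)
m=(h[...,0]>95)&(h[...,0]<130)&(h[...,1]>130)
m[:220]=0;m[310:]=0;m[:,:160]=0;m[:,245:]=0
cs,_=cv2.findContours(m.astype(np.uint8),cv2.RETR_EXTERNAL,cv2.CHAIN_APPROX_NONE)
c=max(cs,key=cv2.contourArea)
P=np.array([onplane(a,p[0],.066)[:2] for p in c])
(x,y),r=cv2.minEnclosingCircle((P*1000).astype(np.float32));print('outer',x,y,r, cv2.fitEllipse((P*1000).astype(np.float32)))
# spoke angles: blue mask on circle radius 40 at z=.066
ct=np.array([x,y])/1000
th=np.arange(0,360,.5)
def prof(ct,r):
    q=proj(a,[[ct[0]+r*np.cos(t),ct[1]+r*np.sin(t),.066] for t in np.radians(th)])
    f=cv2.remap(m.astype(np.float32),q[:,0].astype(np.float32),q[:,1].astype(np.float32),cv2.INTER_LINEAR);return f
for r in(.035,.04,.045,.05):
    f=prof(ct,r); z=(f*np.exp(4j*np.radians(th))).sum(); print(r,np.degrees(np.angle(z))/4, 'frac',f.mean())
    n=[th[i] for i in range(len(th)) if (f[i]>.5)!=(f[i-1]>.5)];print(n)
hy=(h[...,0]>20)&(h[...,0]<40)&(h[...,1]>120);print(blobs(hy[220:310,160:245],2)[0])
for nm,d,(x0,y0,x1,y1) in(('t',a,(160,170,370,305)),('s',b,(260,230,490,350))):
    cv2.imwrite('pics/crop_%s.png'%nm,cv2.resize(d['pixels'][y0:y1,x0:x1,::-1],None,fx=3.4,fy=3.4,interpolation=cv2.INTER_CUBIC))
E
python3 -c "
import cv2,numpy as np
a=cv2.imread('pics/crop_t.png');b=cv2.imread('pics/crop_s.png')
b=cv2.resize(b,(560,292));a=cv2.resize(a,(467,300))
o=np.zeros((600,600,3),np.uint8);o[:300,:467]=a;o[300:592,:560]=b;cv2.imwrite('pics/crop1.png',o)"
```

```text
bar (array([0.55104657, 0.02990684]), array([ 9.6995697 , 75.89915466]), np.float32(153.57617)) (array([0.55249255, 0.03182225]), array([13.28333378, 76.90575409]), np.float32(153.72525))
outer 445.51947021484375 254.96533203125 67.51248931884766 ((445.709228515625, 255.15513610839844), (126.28107452392578, 134.04116821289062), 164.58407592773438)
0.035 -42.713689921717666 frac 0.24193116
[np.float64(33.0), np.float64(55.5), np.float64(117.5), np.float64(138.0), np.float64(208.0), np.float64(230.5), np.float64(305.0), np.float64(328.0)]
0.04 -42.44481995492894 frac 0.2121894
[np.float64(33.0), np.float64(52.5), np.float64(120.0), np.float64(138.0), np.float64(210.5), np.float64(229.0), np.float64(304.5), np.float64(324.5)]
0.045 -43.0706575602993 frac 0.1934611
[np.float64(34.5), np.float64(52.0), np.float64(120.0), np.float64(138.0), np.float64(211.0), np.float64(228.5), np.float64(306.0), np.float64(323.0)]
0.05 -43.38143661753387 frac 0.17207167
[np.float64(36.0), np.float64(50.0), np.float64(120.0), np.float64(136.0), np.float64(212.5), np.float64(228.0), np.float64(305.5), np.float64(321.5)]
[]
```

View pics/crop1.png

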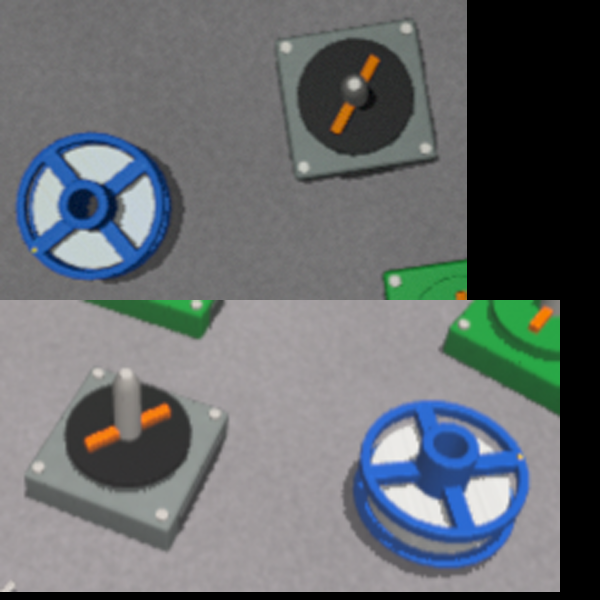

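The crop confirms it: the grey feeder has a black plate and orange bar, and the blue reel has a yellow dot at its lower-left rim. Next I'll refine the reel centre from its spokes and collar in both views.

```bash
cat >> m.py <<'E'
def reel(d,box,ct,z=.066,it=5):
    h=cv2.cvtColor(d['pixels'],cv2.COLOR_RGB2HSV); m=((h[...,0]>95)&(h[...,0]<130)&(h[...,1]>130)).astype(np.float32)
    th=np.arange(0,360,.25); ct=np.array(ct,float); s0=None
    for k in range(it):
        M=[]
        for r in(.038,.042,.046,.05):
            q=proj(d,[[ct[0]+r*np.cos(t),ct[1]+r*np.sin(t),z] for t in np.radians(th)]).astype(np.float32)
            f=cv2.remap(m,q[:,0],q[:,1],cv2.INTER_LINEAR).ravel()>.5
            i0=np.argmin(f); g=np.roll(f,-i0); e=np.flatnonzero(np.diff(g.astype(int)))
            if len(e)!=8: continue
            a=np.sort((th[i0]+(e[0::2]+e[1::2])/2*.25+.125)%360)
            M.append(np.array([ct+r*np.array([np.cos(t),np.sin(t)]) for t in np.radians(a)]))
        M=np.array(M); L=[]
        for i in(0,1):
            p=np.vstack([M[:,i],M[:,i+2]]).astype(np.float32); vx,vy,x,y=cv2.fitLine(p,cv2.DIST_L2,0,.01,.01).ravel(); L.append((vx,vy,x,y))
        A=np.array([[-l[1],l[0]] for l in L]); ct=np.linalg.solve(A,[-l[1]*l[2]+l[0]*l[3] for l in L])
    return ct,[np.degrees(np.arctan2(l[1],l[0]))%90 for l in L],len(M)
E
python3 - <<'E'
from m import *
a=cam('top');b=cam('scene')
print(reel(a,0,(.4455,.255)))
print(reel(b,0,(.4455,.255)))
for d,n in((a,'t'),(b,'s')):
    print(n,proj(d,[.4455,.25,.092]),'tip',proj(d,[.5518,.0309,.124]))
E
```

```text
(array([0.4463099, 0.2573266], dtype=float32), [np.float32(41.200314), np.float32(41.1581)], 4)
(array([0.44672772, 0.2641167 ], dtype=float32), [np.float32(35.517742), np.float32(41.24189)], 3)
t [[201.26033628 261.96436775]] tip [[318.34720334 206.94813294]]
s [[440.00353146 286.32565864]] tip [[311.24549819 260.07326554]]
```

Emit:
send_rows(
  motion=[
    [0,0,0,0,0,-0.96],
    [0,0,0,0,0,-0.96],
    [-0.97,-0.859,0,0,0,0],
    [-0.97,-0.859,0,0,0,0],
    [-0.97,-0.859,0,0,0,0],
    [-0.97,-0.859,0,0,0,0],
    [-0.97,-0.859,0,0,0,0],
    [-0.97,-0.859,0,0,0,0],
  ],
  fingers=1,
)

```text
t: 1.1
ee_pos: [0.3009, 0.4043, 0.2313]
tool_rot: [[-0.998, 0.067, 0.0], [0.067, 0.998, 0.0], [-0.0, 0.0, -1.0]]
wrist_force: [-0.0, 0.4, 0.7]
opening: 0.996
finger_force: 0.0
```

Emit:
send_rows(
  motion=[
    [-0.97,-0.859,0,0,0,0],
    [-0.97,-0.859,0,0,0,0],
    [-0.97,-0.859,0,0,0,0],
    [-0.97,-0.859,0,0,0,0],
    [-0.97,-0.859,0,0,0,0],
    [-0.97,-0.859,0,0,0,0],
    [-0.97,-0.859,0,0,0,0],
    [-0.97,-0.859,0,0,0,0],
  ],
)

```text
t: 1.9
ee_pos: [0.4466, 0.2568, 0.2313]
tool_rot: [[-0.998, 0.067, 0.0], [0.067, 0.998, 0.0], [-0.0, 0.0, -1.0]]
wrist_force: [-0.1, -0.0, -0.2]
opening: 0.998
finger_force: 0.0
```

Emit:
send_rows(
  motion=[
    [0,0,0,0,0,0],
    [0,0,0,0,0,0],
  ],
)

```text
t: 2.1
ee_pos: [0.446, 0.2575, 0.2312]
tool_rot: [[-0.998, 0.068, -0.001], [0.068, 0.998, 0.0], [0.001, 0.0, -1.0]]
wrist_force: [-0.1, 0.7, -0.3]
opening: 0.998
finger_force: 0.0
```

```bash
python3 - <<'E'
from m import *
w=cam('wrist','w1.png')
print(ray(w,(320,240)),proj(w,[[.446,.257,.092],[.446,.257,.066]]))
try: print(reel(w,0,(.446,.257)))
except Exception as e: print(e)
E
```

```text
(array([0.37767719, 0.26282871, 0.37393153]), array([ 0.25963419, -0.01263376, -0.9656244 ])) [[316.23798403 229.86021108]
 [316.38355322 221.74985783]]
(array([0.44297108, 0.2598976 ], dtype=float32), [np.float32(41.219524), np.float32(41.29784)], 4)
```

View pics/w1.png

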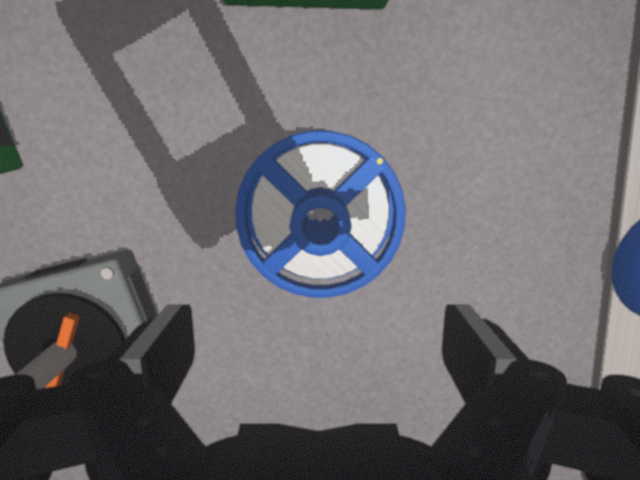

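The blue reel is centred at about (320,213) in the wrist picture, between the open fingers, with its yellow dot at (380,161). The feeder bar is at (65,345). The two cameras put the reel centre at (0.446,0.257) and (0.443,0.260), and both give 41.2° for the spokes. I'll take the mean.

Emit:
send_rows(
  motion=[
    [0.08,0.05,1,0,0,0],
    [0,0,1,0,0,0],
    [0,0,1,0,0,0],
    [0,0,1,0,0,0],
    [0,0,1,0,0,0],
    [0,0,1,0,0,0],
    [0,0,0.8,0,0,0],
    [0,0,0.6,0,0,0],
  ],
  fingers=0.6,
)

```text
t: 2.95
ee_pos: [0.4432, 0.2595, 0.0821]
tool_rot: [[-0.998, 0.065, -0.001], [0.065, 0.998, -0.0], [0.001, -0.0, -1.0]]
wrist_force: [0.4, -0.4, -0.2]
opening: 0.799
finger_force: 0.0
```

Emit:
send_rows(
  motion=[
    [0,0,0.6,0,0,0],
    [0,0,0.45,0,0,0],
    [0,0,0,0,0,0],
    [0,0,0,0,0,0],
  ],
)

```text
t: 3.35
ee_pos: [0.4447, 0.2589, 0.0626]
tool_rot: [[-0.998, 0.067, 0.001], [0.067, 0.998, 0.0], [-0.001, 0.0, -1.0]]
wrist_force: [-0.2, -0.7, 0.1]
opening: 0.803
finger_force: 0.0
```

Emit:
send_rows(
  motion=[
    [0,0,0,0,0,0],
    [0,0,0,0,0,0],
    [0,0,0,0,0,0],
    [0,0,0,0,0,0],
    [0,0,0,0,0,0],
    [0,0,0,0,0,0],
    [0,0,0,0,0,0],
    [0,0,0,0,0,0],
  ],
  fingers=-1,
  squeeze=50,
)

```text
t: 4.15
ee_pos: [0.4454, 0.2593, 0.0636]
tool_rot: [[-0.998, 0.067, 0.002], [0.067, 0.998, 0.001], [-0.002, 0.002, -1.0]]
wrist_force: [0.6, 0.8, 5.2]
opening: 0.498
finger_force: 51.3
```

Emit:
send_rows(
  motion=[
    [0,0,-0.3,0,0,0],
    [0,0,-0.6,0,0,0],
    [0,0,-1,0,0,0],
    [0,0,-1,0,0,0],
    [0,0,-1,0,0,0],
    [0,0,-1,0,0,0],
    [0,0,-1,0,0,0],
    [0,0,-1,0,0,0],
  ],
)

```text
t: 4.95
ee_pos: [0.4437, 0.2582, 0.2004]
tool_rot: [[-0.998, 0.067, -0.002], [0.067, 0.998, -0.001], [0.002, -0.001, -1.0]]
wrist_force: [0.0, 0.5, -4.8]
opening: 0.494
finger_force: 51.5
```

Emit:
send_rows(
  motion=[
    [0,0,-0.6,0,0,0],
    [0,0,0,0,0,0],
    [0,0,0,0,0,0],
    [0,0,0,0,0,0],
  ],
)

```text
t: 5.35
ee_pos: [0.4437, 0.2583, 0.2105]
tool_rot: [[-0.998, 0.067, -0.003], [0.067, 0.998, -0.001], [0.003, -0.002, -1.0]]
wrist_force: [0.7, 0.4, -4.2]
opening: 0.5
finger_force: 51.5
```

```bash
python3 - <<'E'
from m import *
w=cam('wrist','w2.png'); t=cam('top')
o=ctrl.observe(); p=o['ee_pos']; print(p,o['tool_rot'],o['wrist_force'],o['moment'])
z=p[2]-.0636+.066
for d in(w,t):
    try: print(reel(d,0,p[:2],z))
    except Exception as e: print(e)
E
```

```text
[0.44383293 0.25843113 0.2107191 ] [[-0.99776552  0.06675619 -0.00275165]
 [ 0.06675969  0.99776836 -0.00119902]
 [ 0.00266546 -0.00138004 -0.9999955 ]] [ 0.21161587 -0.1771557  -4.38948153] [-0.01904074  0.02930987 -0.00231201]
(array([0.44472116, 0.25938067], dtype=float32), [np.float32(36.696854), np.float32(44.8094)], 2)
too many indices for array: array is 1-dimensional, but 2 were indexed
```

View pics/w2.png

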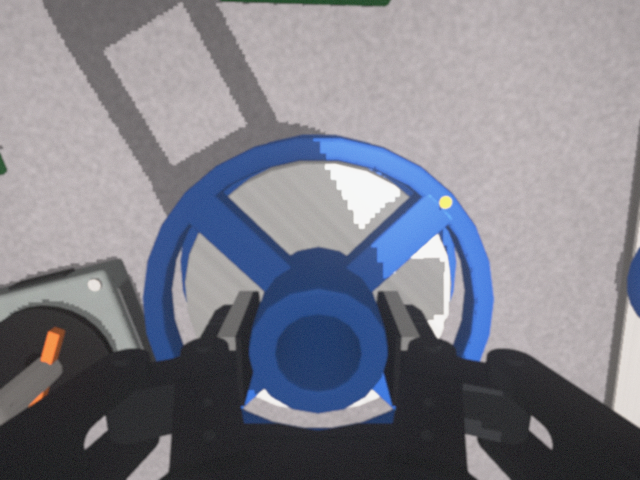

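The reel is held level, with its bore at about (318,352), the yellow dot at (445,202), and the fingers on the collar inside the windows. I'll work out the bore position and angle in the tool frame, and locate the spindle with the wrist and top cameras.

```bash
python3 - <<'E'
from m import *
w=cam('wrist');o=ctrl.observe(); p=o['ee_pos'];R=o['tool_rot']
dz=p[2]-.0636
h=cv2.cvtColor(w['pixels'],cv2.COLOR_RGB2HSV)
m=((h[...,0]>95)&(h[...,0]<130)&(h[...,1]>130))
# bore: darker blue region near (318,352)
v=h[...,2]; print(v[352,[270,285,300,318,340,355,365]],v[[300,315,325,352,380,392,400],318])
bm=(np.abs(v.astype(int)-int(v[352,318]))<12).astype(np.uint8)
n,l,s,c=cv2.connectedComponentsWithStats(bm); i=l[352,318]; print(s[i],c[i])
uv=(s[i][0]+s[i][2]/2-.5,s[i][1]+s[i][3]/2-.5)
c0=onplane(w,uv,dz+.092)
hy=(h[...,0]>20)&(h[...,0]<40)&(h[...,1]>120); hy[260:]=0
y,x=np.nonzero(hy); d0=onplane(w,(x.mean(),y.mean()),dz+.066)
print('bore',c0,'rel tool',R.T@(c0-p),'dot',x.mean(),y.mean(),d0)
d=d0-c0; print('r',np.hypot(d[0],d[1]),'ang',np.degrees(np.arctan2(d[1],d[0]))%90, 'tool y ang',np.degrees(np.arctan2(R[1,1],R[0,1])))
d=d0-p; print('r from TCP',np.hypot(d[0],d[1]),'ang',np.degrees(np.arctan2(d[1],d[0]))%90)
E
```

```text
[142 103 108 109 101 100 139] [147 112 110 109 109 138 139]
[ 275  315   87   76 4989] [317.70715574 352.40388855]
bore [0.44184267 0.25939256 0.23941091] rel tool [ 0.00225205  0.00073046 -0.02839605] dot 444.984375 201.921875 [0.40256183 0.30523434 0.21341091]
r 0.0603693038964975 ang 40.59257186357823 tool y ang 86.16949563223812
r from TCP 0.06245573152761961 ang 41.53855155768005
```

Emit:
send_rows(
  motion=[
    [0,0,-0.5,0,0,-0.652],
    [0,0,-0.5,0,0,-0.652],
    [0,0,0,0,0,-0.651],
    [0,0,0,0,0,-0.651],
    [-0.3,-0.5,0,0,0,0],
    [-0.464,-0.893,0,0,0,0],
    [-0.464,-0.893,0,0,0,0],
    [-0.464,-0.893,0,0,0,0],
  ],
)

```text
t: 6.3
ee_pos: [0.4977, 0.2081, 0.2318]
tool_rot: [[-0.949, -0.316, -0.0], [-0.316, 0.949, -0.001], [0.001, -0.001, -1.0]]
wrist_force: [0.4, 0.4, -4.7]
opening: 0.497
finger_force: 51.7
```

Emit:
send_rows(
  motion=[
    [-0.464,-0.893,0,0,0,0],
    [-0.464,-0.893,0,0,0,0],
    [-0.464,-0.893,0,0,0,0],
    [-0.464,-0.893,0,0,0,0],
    [-0.464,-0.893,0,0,0,0],
    [-0.464,-0.893,0,0,0,0],
    [-0.464,-0.893,0,0,0,0],
    [-0.464,-0.893,0,0,0,0],
  ],
)

```text
t: 7.1
ee_pos: [0.6139, 0.0962, 0.2321]
tool_rot: [[-0.948, -0.318, -0.0], [-0.318, 0.948, 0.0], [0.0, 0.0, -1.0]]
wrist_force: [0.1, -0.1, -4.8]
opening: 0.497
finger_force: 51.7
```

Emit:
send_rows(
  motion=[
    [-0.464,-0.893,0,0,0,0],
    [-0.464,-0.893,0,0,0,0],
    [-0.164,-0.393,0,0,0,0],
    [0,0,0,0,0,0],
    [0,0,0,0,0,0],
    [0,0,0,0,0,0],
  ],
)

```text
t: 7.7
ee_pos: [0.6468, 0.0639, 0.2325]
tool_rot: [[-0.948, -0.319, -0.0], [-0.319, 0.948, 0.001], [0.0, 0.001, -1.0]]
wrist_force: [-0.6, 0.3, -3.7]
opening: 0.499
finger_force: 51.7
```

```bash
python3 - <<'E'
from m import *
w=cam('wrist','w3.png'); t=cam('top','t3.png')
o=ctrl.observe(); print(o['ee_pos'],o['tool_rot'],o['wrist_force'],o['finger_force'])
q=proj(w,[[.5518,.0309,.124],[.5518,.0309,.06]]);print(q)
h=cv2.cvtColor(w['pixels'],cv2.COLOR_RGB2HSV); m=(h[...,0]>5)&(h[...,0]<20)&(h[...,1]>180)&(h[...,2]>120)
print(blobs(m))
E
```

```text
[0.64683362 0.06391672 0.2326905 ] [[-9.47581179e-01 -3.19515005e-01  2.64697331e-04]
 [-3.19514920e-01  9.47581191e-01  3.20573801e-04]
 [-3.53250351e-04  2.19194954e-04 -9.99999914e-01]] [-0.10533142 -0.57845354 -4.39413741] 51.72755504027009
[[313.72522652  68.17967791]
 [314.59395213  80.6300639 ]]
([], array([[0, 0, 0, ..., 0, 0, 0],
       [0, 0, 0, ..., 0, 0, 0],
       [0, 0, 0, ..., 0, 0, 0],
       ...,
       [0, 0, 0, ..., 0, 0, 0],
       [0, 0, 0, ..., 0, 0, 0],
       [0, 0, 0, ..., 0, 0, 0]], shape=(480, 640), dtype=int32))
```

View pics/w3.png

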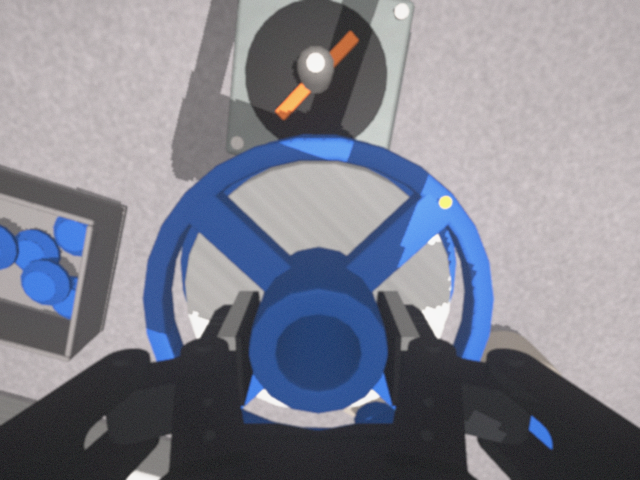

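The wrist view shows the spindle's bright top at (316,63) and the bar running from (280,115) to (355,35), parallel to the reel's dotted spoke. Now I'll measure both with this camera.

```bash
python3 - <<'E'
from m import *
w=cam('wrist');o=ctrl.observe();p=o['ee_pos'];R=o['tool_rot']
h=cv2.cvtColor(w['pixels'],cv2.COLOR_RGB2HSV)
m=(h[...,1]<60)&(h[...,2]>200);m[85:]=0;m[:,:295]=0;m[:,340:]=0;m[:45]=0
y,x=np.nonzero(m);print(len(x),np.ptp(x),np.ptp(y),x.mean(),y.mean())
t=onplane(w,(x.mean(),y.mean()),.124);print('tip',t,'rel tool',R.T@(t-p))
m=(h[...,0]>5)&(h[...,0]<20)&(h[...,1]>150)&(h[...,2]>60);m[130:]=0;m[:,:265]=0;m[:,370:]=0
y,x=np.nonzero(m);P=np.array([onplane(w,q,.06)[:2] for q in zip(x,y)])
c,sz,a=cv2.minAreaRect((P*1000).astype(np.float32));B=cv2.boxPoints((c,sz,a));e=max((B[1]-B[0],B[2]-B[1]),key=np.linalg.norm)
print('bar',c,sz,np.degrees(np.arctan2(e[1],e[0]))%90, np.degrees(np.arctan2(*cv2.fitLine(P.astype(np.float32),cv2.DIST_L2,0,.001,.001).ravel()[[1,0]]))%90)
dz=p[2]-.0636
v=h[...,2];bm=(np.abs(v.astype(int)-int(v[352,318]))<12).astype(np.uint8)
n,l,s,c=cv2.connectedComponentsWithStats(bm);i=l[352,318];print(s[i])
c0=onplane(w,(318,352.5),dz+.092);hy=(h[...,0]>20)&(h[...,0]<40)&(h[...,1]>120);hy[260:]=0;hy[:150]=0
y,x=np.nonzero(hy);d0=onplane(w,(x.mean(),y.mean()),dz+.066);d=d0-c0
print('bore rel',R.T@(c0-p),'dot ang',np.degrees(np.arctan2(d[1],d[0]))%90,np.hypot(*d[:2]))
# spoke edges at the two upper spokes
try:print(reel(w,0,c0[:2],dz+.066))
except Exception as e:print(e)
E
```

```text
310 18 20 315.2032258064516 62.14193548387097
tip [0.54861895 0.03066151 0.124     ] rel tool [ 1.03729732e-01 -6.52261485e-05  1.08637376e-01]
bar (548.7898559570312, 30.6484375) (9.666598320007324, 76.0886001586914) 63.571037 63.308136
[ 275  315   87   76 4946]
bore rel [ 0.00156193  0.00168249 -0.02840033] dot ang 62.55749771717444 0.06053621151600464
too many indices for array: array is 1-dimensional, but 2 were indexed
```

Emit:
send_rows(
  motion=[
    [0.448,-0.06,0,0,0,0],
    [0.85,0,0,0,0,0],
    [0.85,0,0,0,0,0],
    [0.85,0,0,0,0,0],
    [0.85,0,0,0,0,0],
    [0.85,0,0,0,0,0],
    [0.4,0,0,0,0,0],
    [0,0,0,0,0,0],
  ],
)

```text
t: 8.65
ee_pos: [0.5501, 0.0293, 0.233]
tool_rot: [[-0.948, -0.318, 0.001], [-0.318, 0.948, -0.0], [-0.001, -0.0, -1.0]]
wrist_force: [0.5, 0.6, -4.7]
opening: 0.502
finger_force: 51.7
```

Emit:
send_rows(
  motion=[
    [0,0,0,0,0,0],
    [0,0,0.5,0,0,0],
    [0,0,0.5,0,0,0],
    [0,0,0.5,0,0,0],
    [0,0,0.4,0,0,0],
    [0,0,0,0,0,0],
    [0,0,0,0,0,0],
  ],
)

```text
t: 9.35
ee_pos: [0.5509, 0.0295, 0.1938]
tool_rot: [[-0.948, -0.319, -0.001], [-0.319, 0.948, 0.0], [0.001, 0.0, -1.0]]
wrist_force: [-0.1, -0.3, -3.8]
opening: 0.499
finger_force: 51.7
```

Emit:
send_rows(
  motion=[
    [0,0,0.25,0,0,0],
    [0,0,0.25,0,0,0],
    [0,0,0.25,0,0,0],
    [0,0,0,0,0,0],
    [0,0,0,0,0,0],
  ],
)

```text
t: 9.85
ee_pos: [0.5509, 0.0295, 0.1791]
tool_rot: [[-0.948, -0.318, -0.0], [-0.318, 0.948, 0.0], [0.0, 0.0, -1.0]]
wrist_force: [-0.5, -0.7, -4.0]
opening: 0.5
finger_force: 51.7
```

Emit:
send_rows(
  motion=[
    [0,0,0.2,0,0,0],
    [0,0,0.2,0,0,0],
    [0,0,0.2,0,0,0],
    [0,0,0,0,0,0],
    [0,0,0,0,0,0],
  ],
)

```text
t: 10.35
ee_pos: [0.5509, 0.0295, 0.167]
tool_rot: [[-0.948, -0.318, -0.0], [-0.318, 0.948, 0.0], [0.0, 0.0, -1.0]]
wrist_force: [0.0, 0.1, -3.8]
opening: 0.5
finger_force: 51.7
```

```bash
python3 - <<'E'
from m import *
a=cam('top','t4.png')['pixels'][150:270,260:380,::-1];b=cam('scene')['pixels'][180:320,240:400,::-1]
o=np.zeros((400,800,3),np.uint8);o[:400,:400]=cv2.resize(a,(400,400));o[:350,400:]=cv2.resize(b,(400,350));cv2.imwrite('pics/c4.png',o)
o=ctrl.observe();print(o['ee_pos'],o['wrist_force'],o['moment'])
E
```

```text
[0.55113115 0.02949257 0.16747912] [-0.31134096  0.94658919 -4.55971024] [0.04471715 0.02280875 0.00637489]
```

View pics/c4.png

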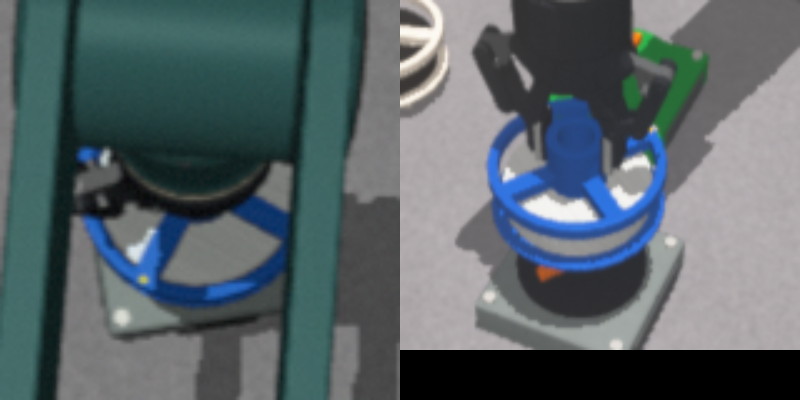

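The reel is on the spindle with no side load: in the right-hand half (scene crop) it sits level over the feeder, with the bar end showing at (553,270). I'll lower it to the bar.

Emit:
send_rows(
  motion=[
    [0,0,0.25,0,0,0],
    [0,0,0.25,0,0,0],
    [0,0,0.25,0,0,0],
    [0,0,0.25,0,0,0],
    [0,0,0.25,0,0,0],
    [0,0,0.25,0,0,0],
    [0,0,0.25,0,0,0],
    [0,0,0,0,0,0],
  ],
)

```text
t: 11.25
ee_pos: [0.5504, 0.0295, 0.1311]
tool_rot: [[-0.948, -0.318, -0.002], [-0.318, 0.948, 0.0], [0.002, 0.001, -1.0]]
wrist_force: [0.1, 0.8, -4.9]
opening: 0.505
finger_force: 51.7
```

Emit:
send_rows(
  motion=[
    [0,0,0.1,0,0,0],
    [0,0,0.1,0,0,0],
    [0,0,0.1,0,0,0],
    [0,0,0.1,0,0,0],
    [0,0,0,0,0,0],
  ],
)

```text
t: 11.75
ee_pos: [0.5508, 0.0295, 0.1239]
tool_rot: [[-0.948, -0.319, -0.001], [-0.319, 0.948, 0.0], [0.001, 0.0, -1.0]]
wrist_force: [0.1, -0.1, -4.0]
opening: 0.5
finger_force: 51.7
```

Underside is about 60 mm, so now the slots should go over the bar.

Emit:
send_rows(
  motion=[
    [0,0,0.1,0,0,0],
    [0,0,0.1,0,0,0],
    [0,0,0,0,0,0],
  ],
)

```text
t: 12.05
ee_pos: [0.5508, 0.0295, 0.1199]
tool_rot: [[-0.948, -0.318, -0.001], [-0.318, 0.948, 0.0], [0.001, 0.0, -1.0]]
wrist_force: [-0.6, -0.7, -5.0]
opening: 0.5
finger_force: 51.7
```

Emit:
send_rows(
  motion=[
    [0,0,0.1,0,0,0],
    [0,0,0.1,0,0,0],
    [0,0,0,0,0,0],
  ],
)

```text
t: 12.35
ee_pos: [0.5507, 0.0295, 0.1158]
tool_rot: [[-0.948, -0.318, -0.001], [-0.318, 0.948, 0.0], [0.001, 0.0, -1.0]]
wrist_force: [-0.0, 0.4, -4.9]
opening: 0.496
finger_force: 51.7
```

The slots have gone over the bar with no contact, and the underside is about 52 mm. Now the press.

Emit:
send_rows(
  motion=[
    [0,0,0.1,0,0,0],
    [0,0,0.1,0,0,0],
    [0,0,0,0,0,0],
  ],
  squeeze=80,
)

```text
t: 12.65
ee_pos: [0.5511, 0.0295, 0.1151]
tool_rot: [[-0.948, -0.319, 0.001], [-0.319, 0.948, 0.0], [-0.001, -0.0, -1.0]]
wrist_force: [-5.4, -0.6, 6.0]
opening: 0.491
finger_force: 81.2
```

Emit:
send_rows(
  motion=[
    [0,0,0.1,0,0,0],
    [0,0,0.1,0,0,0],
    [0,0,0,0,0,0],
  ],
)

```text
t: 12.95
ee_pos: [0.5511, 0.0295, 0.1118]
tool_rot: [[-0.948, -0.319, 0.002], [-0.319, 0.948, -0.0], [-0.002, -0.001, -1.0]]
wrist_force: [-6.4, -0.6, 8.8]
opening: 0.489
finger_force: 81.5
```

Emit:
send_rows(
  motion=[
    [0,0,0.1,0,0,0],
    [0,0,0.1,0,0,0],
    [0,0,0,0,0,0],
  ],
)

```text
t: 13.25
ee_pos: [0.5512, 0.0295, 0.1079]
tool_rot: [[-0.948, -0.319, 0.002], [-0.319, 0.948, -0.0], [-0.002, -0.001, -1.0]]
wrist_force: [-6.4, -0.5, 8.3]
opening: 0.488
finger_force: 81.6
```

Emit:
send_rows(
  motion=[
    [0,0,0.1,0,0,0],
    [0,0,0,0,0,0],
  ],
)

```text
t: 13.45
ee_pos: [0.5513, 0.0295, 0.1077]
tool_rot: [[-0.948, -0.319, 0.003], [-0.319, 0.948, -0.0], [-0.003, -0.001, -1.0]]
wrist_force: [-9.7, -0.4, 16.1]
opening: 0.487
finger_force: 82.2
```

Emit:
send_rows(
  motion=[
    [0,0,0.1,0,0,0],
    [0,0,0,0,0,0],
  ],
)

```text
t: 13.65
ee_pos: [0.5515, 0.0296, 0.1076]
tool_rot: [[-0.948, -0.319, 0.004], [-0.319, 0.948, -0.0], [-0.004, -0.001, -1.0]]
wrist_force: [-12.4, 0.6, 23.0]
opening: 0.491
finger_force: 82.9
```

The reel has stopped hard at 44 mm, with 23 N pressing down. I'll relax, release and lift away.

Emit:
send_rows(
  motion=[
    [0,0,-0.1,0,0,0],
    [0,0,-0.08,0,0,0],
    [0,0,0,0,0,0],
  ],
  squeeze=20,
)

```text
t: 13.95
ee_pos: [0.5514, 0.0295, 0.1077]
tool_rot: [[-0.948, -0.319, 0.003], [-0.319, 0.948, -0.0], [-0.003, -0.001, -1.0]]
wrist_force: [-5.6, -0.4, 9.4]
opening: 0.487
finger_force: 81.5
```

Emit:
send_rows(
  motion=[
    [0,0,0,0,0,0],
    [0,0,0,0,0,0],
    [0,0,0,0,0,0],
    [0,0,0,0,0,0],
    [0,0,0,0,0,0],
    [0,0,0,0,0,0],
  ],
  fingers=0.5,
)

```text
t: 14.55
ee_pos: [0.551, 0.0295, 0.1037]
tool_rot: [[-0.948, -0.318, -0.0], [-0.318, 0.948, 0.0], [0.0, 0.0, -1.0]]
wrist_force: [0.2, 0.2, 0.4]
opening: 0.75
finger_force: 0.0
```

Emit:
send_rows(
  motion=[
    [0,0,-0.2,0,0,0],
    [0,0,-0.4,0,0,0],
    [0,0,-0.8,0,0,0],
    [0,0,-1,0,0,0],
    [0,0,-1,0,0,0],
    [0,0,-1,0,0,0],
    [0,0,-1,0,0,0],
    [0,0,0,0,0,0],
  ],
)

```text
t: 15.35
ee_pos: [0.5529, 0.0294, 0.2166]
tool_rot: [[-0.948, -0.318, 0.008], [-0.318, 0.948, -0.0], [-0.008, -0.003, -1.0]]
wrist_force: [1.0, 0.2, 0.4]
opening: 0.745
finger_force: 0.0
```

Emit:
send_rows(
  motion=[
    [-1,0,0,0,0,0],
    [-1,0,0,0,0,0],
    [-1,0,0,0,0,0],
    [-1,0,0,0,0,0],
    [-1,0,0,0,0,0],
    [0,0,0,0,0,0],
    [0,0,0,0,0,0],
  ],
)

```text
t: 16.05
ee_pos: [0.6453, 0.0613, 0.2106]
tool_rot: [[-0.948, -0.319, -0.002], [-0.319, 0.948, -0.0], [0.002, 0.001, -1.0]]
wrist_force: [0.5, 0.1, -0.1]
opening: 0.749
finger_force: 0.0
```

```bash
python3 - <<'E'
from m import *
b=cam('scene')['pixels'][180:340,230:400,::-1];w=cam('wrist');a=w['pixels'][...,::-1]
for z in(.110,.118):
    try: print(z,reel(w,0,(.549,.031),z))
    except Exception as e: print(e)
o=np.zeros((400,800,3),np.uint8);o[:300,:400]=cv2.resize(a,(400,300));o[:376,400:]=cv2.resize(b,(400,376),interpolation=cv2.INTER_CUBIC);cv2.imwrite('pics/c5.png',o)
o=ctrl.observe();print(o['ee_pos'],o['wrist_force'])
E
```

```text
0.11 (array([0.5517095 , 0.03078876], dtype=float32), [np.float32(64.67332), np.float32(62.664318)], 4)
0.118 (array([0.5523777 , 0.03109794], dtype=float32), [np.float32(64.2997), np.float32(62.89499)], 3)
[0.64502682 0.06109228 0.21159161] [-1.0215017  -0.36732577 -1.50491375]
```

View pics/c5.png

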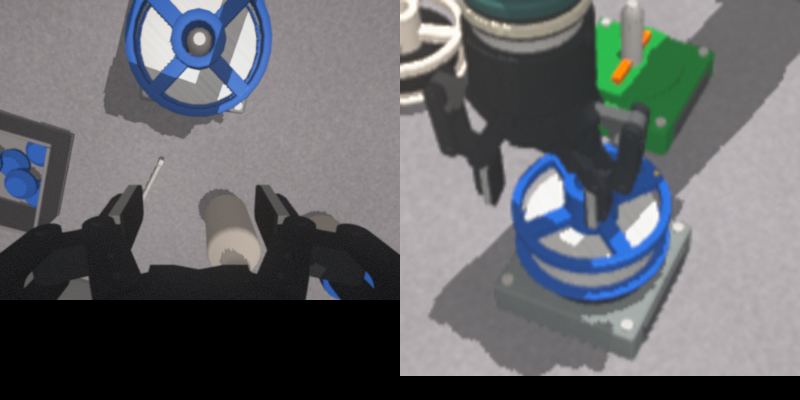

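The reel is level on the feeder, with the spindle centred in its bore at (199,38) of the left half (wrist view). Brake plate travel was about 8 mm to a hard stop, and the robot is clear.

```bash
python3 -c "
from station import ctrl
print(ctrl.job_done())"
```

```text
the job is handed in; nothing more can be done
None
```

The blue reel is on the feeder with its slots over the drive bar and pressed down to a hard stop at about 44 mm; the gripper is clear, nothing else was touched, and the job was handed in at about 16 s.

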